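# Raise the weighted hold-down arm and load the test block

## Robot

A 6-joint arm with a two-finger parallel gripper is mounted at the origin on the work surface. World frame = base frame: x ahead of the robot, y to its left, z up, the work surface at z = 0. Lengths are in mm, angles in degrees, forces in N, time in s.
With the tool pointing down it reaches from about 300 to 850 mm from the base axis. Payload 4.2 kg.
Tool frame: the origin (TCP) lies at the very end of the fingers, on their centre line; the grasp point (between the pads) lies arm.tcp_to_grasp behind it (arm.tcp_to_grasp is the distance from the TCP to the grasp point, in mm); z points along the fingers, y is the line along which they close (so a half turn about z gives the same grasp; the last joint's range is limited). The gripper opens to 91 mm and grips with 3 to 60 N. Pads are 32 mm wide; open, the fingers measure 118 mm over their backs; the gripper's body (76 mm by 178 mm) begins 60 mm behind the grasp point.
Start: joints at [62.338, 18.312, 89.639, -0, 72.044, -1.146], TCP at [256.717, 514.529, 213.976] pointing down, gripper open.
Joint ranges: [-177.97, 177.97], [-48.28, 115.42], [12.27, 149.76], [-77.06, 257.06], [2.81, 150.46], [-146.56, 146.56]. Speed limits (degrees/s): [147.25, 147.25, 180, 180, 180, 180].

## Interface

Orientations are given as [roll, pitch, yaw] about the fixed x, y, z axes, in that order (R = Rz(yaw) Ry(pitch) Rx(roll)).
In Python, from station import arm gives the robot as it stands. The module is installed in compiled form; this text tells all that it offers.
- The arm moves only by the tool apply_moves, never from a script. Its argument "targets" is a list of rows, each a list of 3 entries, a list of its own where there are three numbers: the turn, a rotation vector about the tool's x, y, z in rad, then the shift along the tool's x, y, z in m, then the opening, from 0 (shut) to 1 (fully open). In form: [[[rx, ry, rz], [x, y, z], fingers], ...]. A call has 1 to 10 rows; each row shifts and turns the commanded pose from where the row before left it, along the tool's axes as they then stand; what a row does not reach is not made up. A row lasts 1/12 s, in which the tool goes at most 41.7 mm and 7.16 degrees, less where a joint would pass 70% of its speed; a pose out of reach is approached as far as the arm can. A call is refused whole if a number of a shift passes 0.0417 or a number of a turn 0.125, either way. A call with a gripper value outside its range is refused whole. The fingers move at their own pace and stop on an object; "newtons" is the grip in N (left out, the last holds). Time passes only in rows, so rows that do not move let the fingers close. It gives the time, the measured TCP pose, the force, the opening and the grip force at its end, in the units of the state.
- arm.get_state(): the state, without advancing time (a new reading comes with each control period).
- arm.snapshot(name): name is "scene" or "top" or "wrist"; returns (picture, depth): 384x512x3 uint8, red, green, blue; 384x512 float32, mm along the optical axis (not along the pixel's ray), 0 where there is no reading.
- arm.camera_model(name): a dict with "fx", "fy", "cx", "cy" (pixels), "R" (3x3) and "t" (3): a world point X has camera coordinates R X + t; the wrist camera has in their place "T_tool_cam" (4x4, takes a point from camera to tool coordinates, whose origin is the TCP and whose axes are the flange's). Camera axes: x right, y down, z forward; pixel columns grow to the right and rows downward; lengths in mm; the calibration is good to about 2 mm. The wrist camera is an equidistant fisheye: a pixel r from the principal point sees the ray r / f radians off the axis. A picture is of the moment at which its call begins: read the wrist's pose just before it. camera_model takes no time and is no camera call.
- arm.finish_job(): hands the job in; it is judged then, once.
The state is a dict: "t": time; "joint_positions": joint angles; "joint_velocities": joint speeds; "tau": joint torques, N m; "tool_pos": TCP position; "eef_rot": TCP orientation; "force": force on the tool from outside, world axes, zero at the start; "torque": the same for the moment, N m; "width": opening from 0.0 (shut) to 1.0 (fully open); "grasp_force": force on a finger pad.
Only numpy, scipy, OpenCV 4.12 (cv2) and the standard library are available. Lean on these libraries where they do the work, as an engineer would, in place of code of your own. Each camera call takes 0.05 s, during which the arm holds its last target. There are 200 camera calls.

## Task

Push the yellow counterweighted hold-down arm of the test fixture up past its balance point so that it stays raised by itself, then push the aluminium test block along its channel until it rests against the red end stop. The block is only pushed, never picked up or tipped over, and everything else on the table stays where it is.

Things in the scene. Friction and masses are not known exactly. Their poses are not given: they have to be found in the camera images.
- fixture: Fixed fixture: dark steel base plate 370 x 150 mm, top at z = 10 mm, with a straight channel, a red end stop and two blue cheeks (120 high, x = 47 to 93, y = +-35 to 45 mm). Origin at table level on the channel's centre line, at the stop's robot-side face; x runs along the channel away from the robot to the stop, y left, z up; yaw varies. Plate from x = -200 to +170 mm.
- hinge (a point): Middle of the arm's hinge axis, on the fixture at x = 70, y = 0, z = 100 mm; the axis is the fixture's y axis. A steel counterweight sits behind it.
- hold_arm (a joint): Arm angle: 0 lowered (the arm slopes up towards the robot, 20 degrees above level); grows as it swings up and over, away from the robot; 1.66 raised, on its far rest. Upright is 1.22, balance point about 1.26: short of it the arm falls back to 0, beyond it falls on, slowly damped, to 1.66 and stays. No spring, little friction; raising takes 2 to 4 N at the handle.
- handle (a point): Centre of the orange round cross handle at the yellow arm's free end: 16 mm diameter, 120 mm long, parallel to the hinge axis and 160 mm from it. Lowered: x = -80, y = 0, z = 155 mm in the fixture's frame; upright: z = 260. A yellow bar 16 mm wide, 12 thick joins its middle to the hinge. Fingers have free room below and in front of it to push it up and away.
- block: Loose aluminium test block with a blue stripe on top, 60 long (x) x 44 wide (y) x 60 mm high, about 0.36 kg; origin at the centre of its underside. It stands in the channel on the base plate (z = 10 mm), on the robot's side of the arm's foot. Against the end stop its origin is at x = -30 mm in the fixture's frame.
- stop_face (a point): Point on the red end stop's robot-side face (72 mm wide, top at z = 50), mid-channel, 40 mm above the table. Two steel rails guide the block to it: inner faces at y = +-24 mm, 12 mm thick, from x = -165 to 0, tops at z = 25 mm.
- foot (a point): Underside of the black pad (22 mm diameter) on the thin foot that hangs from the arm, at x = -10, z = 55 mm in the fixture's frame while lowered: it then bars the block's way. With the arm raised it points to the robot from above the stop, its end at about x = 32, z = 184 mm.
- spare: Bystander: dark steel block 50 x 40 x 45 mm high standing on the table left of the fixture; origin at the centre of its underside.
- coupling: Bystander: upright brass pipe coupling, 44 mm diameter, 55 mm high, right of the fixture; origin at the centre of its underside.
- bottle: Bystander: pale clear water bottle, 64 mm diameter, 200 mm high; origin at the centre of its underside.
- cup_a: Bystander: green cup, 72 mm diameter, 85 mm high; origin at the centre of its underside.
- cup_b: Bystander: another such green cup.
- wrench: Bystander: steel wrench lying on the table to the right; origin at its underside, near its middle.
- valve: Bystander: blue valve with a red hand wheel, 75 mm long, 90 mm high; origin at the centre of its underside.

How it is judged (in metres and radians):
On the way, in this order (a step that is already met when the one before it is completed fails the run):
1. the arm is up on its far rest (value of joint hold_arm above 1.55 rad), for 0.2 s.
2. the block rests against the end stop (x of block in the frame of fixture above -0.035 m), for 0.2 s.
At the end, for the whole second after the job is handed in: The hold-down arm rests raised by itself (joint above 1.55 rad), and the test block stands upright in its channel, at rest, within 5 mm of the end stop (value of joint hold_arm above 1.55 rad and x of block in the frame of fixture between -0.035 and -0.025 m and y of block in the frame of fixture between -0.008 and 0.008 m and z of block in the frame of fixture below 0.014 m and angle between block's own z axis and vertical below 0.1 rad and linear speed of block below 0.02 m/s); the robot touches nothing.
It fails at once if the test block was lifted out of its channel (more than 12 mm off the plate) (z of block in the frame of fixture above 0.022 m).
It fails at once if the test block was tipped over (more than 0.35 rad) (angle between block's own z axis and vertical above 0.35 rad).
It fails at once if a bystander was moved by more than 30 mm or tipped (distance of any of spare, coupling, bottle, cup_a, cup_b, wrench, valve from where it was at the start of the episode above 0.03 m or angle between any of spare, coupling, bottle, cup_a, cup_b, wrench, valve's own z axis and vertical above 0.5 rad).
It also fails if it takes over 54 s, if anything falls off the work surface, if the arm or the gripper's body presses on something with over 40 N, if the wrist force passes 120 N, or if a joint passes its speed limit or range.

## Working session

There is one attempt and no reset: what is moved stays moved. The work goes in short steps, Python scripts to look and compute and a tool call to move; the robot and the scene stay as the last step left them, time stands still between calls to the robot, and variables do not carry over. Pictures are saved under pics/ and viewed, at most 10 in all, crops included, and the job is handed in when it is done.

Besides the shell and the picture viewer there is one more tool, called after "Emit:" as a command line: name --argument value ..., lists and objects as JSON in quotes. apply_moves: Moves the arm, as the interface text tells. Its arguments: {"type":"object","properties":{"targets":{"type":"array","items":{"type":"array"}},"newtons":{"type":"number"}},"required":["targets"]}

```bash
mkdir -p pics
cat > h.py <<'E'
import numpy as np, cv2
from station import arm
def snap(n,f):
    p,d=arm.snapshot(n); cv2.imwrite(f'pics/{f}.png',p[:,:,::-1]); np.save(f'pics/{f}.npy',d); return p,d
def world(n,d,u,v):
    m=arm.camera_model(n); z=d[v,u]
    c=np.array([(u-m['cx'])/m['fx']*z,(v-m['cy'])/m['fy']*z,z])
    return np.array(m['R']).T@(c-np.array(m['t']))
E
python3 - <<'E'
from h import *
s=arm.get_state(); print(s)
print(arm.tcp_to_grasp)
for n in('scene','top'): snap(n,n+'0'); m=arm.camera_model(n); print(n,-np.array(m['R']).T@np.array(m['t']))
a=cv2.imread('pics/top0.png'); cv2.imwrite('pics/top0b.png',cv2.resize(a,(800,600)))
E
```

```text
{'t': 0.0, 'joint_positions': array([ 6.23375578e+01,  1.83531399e+01,  8.97063802e+01, -9.74904112e-04,
        7.20437655e+01, -1.14674704e+00]), 'joint_velocities': array([ 5.32558113e-03, -1.54539986e-02, -5.37562343e-02, -1.14764047e-02,
        7.09781151e-02, -6.39981882e-05]), 'tau': array([-8.31721136e-04, -4.12447858e+01, -2.31967986e+01,  7.27911294e-02,
        4.57378454e-02, -1.14973886e-04]), 'tool_pos': array([256.48232864, 514.06471638, 213.10543312]), 'eef_rot': array([-1.79896717e+02, -1.14038247e-03,  1.53484605e+02]), 'force': array([-0.56090862, -0.01085234, -0.34961543]), 'torque': array([ 0.03578456, -0.04761087,  0.04092402]), 'grasp_force': 0.0, 'width': 1.0022611352454012}
18.8
scene [1693.4415908   69.2979244 1025.9420957]
top [ 483.99219363    2.88805535 1425.89769078]
```

View pics/top0b.png

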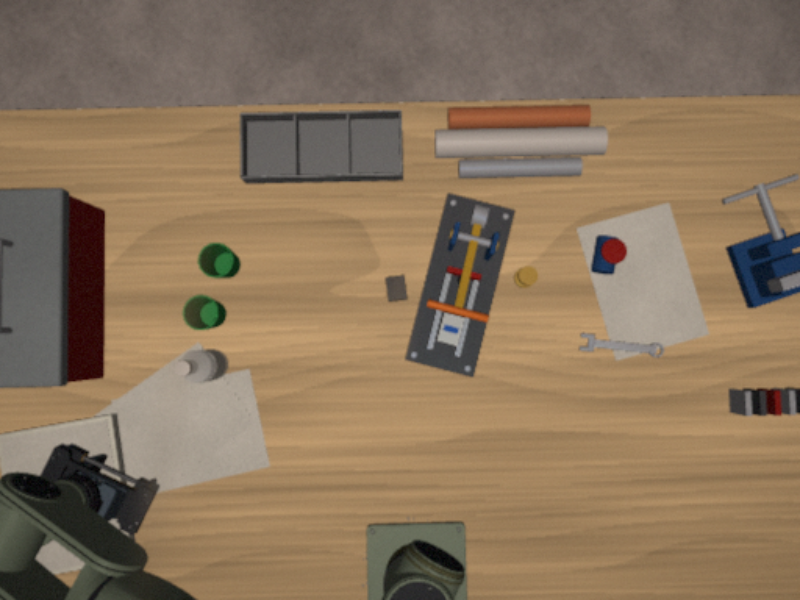

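View pics/scene0.png

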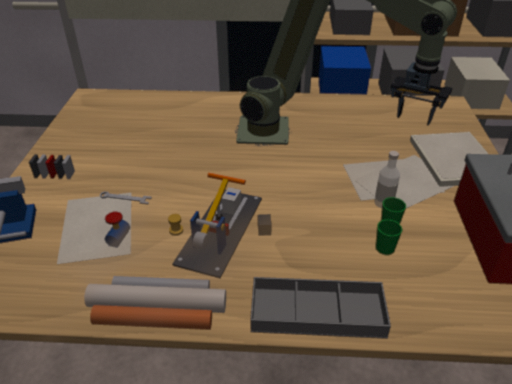

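The top view shows the fixture with plate corners at about (450,194), (514,210), (473,376) and (406,359) in the 800×600 picture. The orange handle runs from (428,303) to (488,319), and the block stripe is at (451,329). The spare is at (396,288) and the coupling at (526,276).

Run:
```python
from h import *
m=arm.camera_model('top'); R=np.array(m['R']);t=np.array(m['t'])
d=np.load('pics/top0.npy'); p=cv2.imread('pics/top0.png')[:,:,::-1].astype(int)
def atz(u,v,z):
    r=R.T@np.array([(u-m['cx'])/m['fx'],(v-m['cy'])/m['fy'],1]); c=-R.T@t
    return c+r*(z-c[2])/r[2]
C=np.array([atz(u*.64,v*.64,10)[:2] for u,v in[(450,194),(514,210),(473,376),(406,359)]]); print(C)
far=(C[0]+C[1])/2; near=(C[2]+C[3])/2
ax=(far-near)/np.linalg.norm(far-near); yaw=np.arctan2(ax[1],ax[0])
O=C.mean(0)+ax*15; print('yaw',np.degrees(yaw),'len',np.linalg.norm(far-near),'O',O)
# orange handle
vv,uu=np.mgrid[:384,:512]
mk=(p[...,0]>170)&(p[...,1]>50)&(p[...,1]<130)&(p[...,2]<70)&(uu>260)&(uu<325)&(vv>170)&(vv<220)
P=np.array([world('top',d,u,v) for v,u in zip(*np.nonzero(mk))]); print(len(P),np.median(P,0),P.min(0),P.max(0))
q=P[:,:2]-P[:,:2].mean(0); w=np.linalg.svd(q)[2][0]; print('handle dir',np.degrees(np.arctan2(w[1],w[0])))
Rf=np.array([[np.cos(yaw),-np.sin(yaw)],[np.sin(yaw),np.cos(yaw)]])
print('handle in fixture',Rf.T@(P[:,:2].mean(0)-O))
mk=(p[...,2]>120)&(p[...,0]<110)&(uu>270)&(uu<305)&(vv>195)&(vv<225)
P=np.array([world('top',d,u,v) for v,u in zip(*np.nonzero(mk))]); print('stripe',len(P),np.median(P,0),Rf.T@(np.median(P,0)[:2]-O))
mk=(p[...,0]>110)&(p[...,1]<60)&(p[...,2]<60)&(uu>270)&(uu<320)&(vv>160)&(vv<190)
P=np.array([world('top',d,u,v) for v,u in zip(*np.nonzero(mk))]); print('stop',len(P),np.median(P,0),Rf.T@(np.median(P,0)[:2]-O))
for f in[(-80,0),(70,0),(-200,0)]: print(f,O+Rf@np.array(f))
```

```text
[[ 794.39303819  -89.91232389]
 [ 756.6925909  -226.5125324 ]
 [ 404.33942975 -128.12965357]
 [ 443.47230412   12.55570124]]
yaw -15.939031442121745 len 365.6963417015697 O [ 614.14765761 -112.11891695]
98 [536.40665731 -87.23599183 161.89599218] [ 517.33987782 -141.94110333  155.66605435] [555.36947734 -32.84118591 168.59724114]
handle dir -106.35117599562166
handle in fixture [-81.04487829   2.82426375]
stripe 31 [505.31069242 -78.38702456  71.04439654] [-113.91592974    2.54686238]
stop 40 [622.09694543 -99.58214984  49.82175348] [ 4.20089737 14.23777256]
(-80, 0) [537.22330097 -90.14977139]
(70, 0) [ 681.45646966 -131.3419193 ]
(-200, 0) [421.83676602 -57.19605307]
```

```bash
cat >> h.py <<'E'
from scipy.spatial.transform import Rotation as Ro
YAW=-16.2; O=np.array([613.2,-109.5])
def pose(fx,fy,z,tilt):
    c,s=np.cos(np.radians(YAW)),np.sin(np.radians(YAW))
    R=Ro.from_euler('z',YAW+180,degrees=True)*Ro.from_euler('x',180,degrees=True)*Ro.from_euler('y',-tilt,degrees=True)
    return np.array([O[0]+c*fx-s*fy,O[1]+s*fx+c*fy,z]),R
def cur():
    s=arm.get_state(); return s['tool_pos'],Ro.from_euler('xyz',s['eef_rot'],degrees=True)
def rows(a,b,n=None):
    """equal rows from pose a to b; shift in axes at row start"""
    rv=(a[1].inv()*b[1]).as_rotvec()
    if n is None: n=int(np.ceil(max(np.linalg.norm(b[0]-a[0])/40,np.linalg.norm(rv)/.12,1)))
    R=a[1]
    for i in range(n):
        t=R.inv().apply((b[0]-a[0])/n); print([list(np.round(rv/n,3)),list(np.round(t/1000,4))])
        R=R*Ro.from_rotvec(rv/n)
E
python3 - <<'E'
from h import *
print(arm.camera_model('wrist')['T_tool_cam'])
a=(np.array([256.7,514.5,214]),Ro.from_euler('xyz',[180,0,153.48],degrees=True))
b=(np.array([256.7,514.5,330]),a[1]); rows(a,b)
c=(np.array([420,0,330]),pose(0,0,0,0)[1]); print(); rows(b,c)
E
```

```text
[[-1.27265152e-03 -9.67058339e-01 -2.54551663e-01  7.23239919e+01]
 [ 9.99999170e-01 -1.28174944e-03 -1.30126726e-04 -6.34583340e-01]
 [-2.00431317e-04 -2.54551618e-01  9.67059168e-01 -1.70960157e+02]
 [ 0.00000000e+00  0.00000000e+00  0.00000000e+00  1.00000000e+00]]
[[np.float64(0.0), np.float64(0.0), np.float64(0.0)], [np.float64(-0.0), np.float64(0.0), np.float64(-0.0387)]]
[[np.float64(0.0), np.float64(0.0), np.float64(0.0)], [np.float64(-0.0), np.float64(0.0), np.float64(-0.0387)]]
[[np.float64(0.0), np.float64(0.0), np.float64(0.0)], [np.float64(-0.0), np.float64(0.0), np.float64(-0.0387)]]

[[np.float64(0.0), np.float64(0.0), np.float64(-0.013)], [np.float64(-0.0268), np.float64(-0.0277), np.float64(-0.0)]]
[[np.float64(0.0), np.float64(0.0), np.float64(-0.013)], [np.float64(-0.0265), np.float64(-0.028), np.float64(-0.0)]]
[[np.float64(0.0), np.float64(0.0), np.float64(-0.013)], [np.float64(-0.0261), np.float64(-0.0284), np.float64(-0.0)]]
[[np.float64(0.0), np.float64(0.0), np.float64(-0.013)], [np.float64(-0.0258), np.float64(-0.0287), np.float64(-0.0)]]
[[np.float64(0.0), 
[... 466 characters left out ...]
0.0), np.float64(0.0), np.float64(-0.013)], [np.float64(-0.0239), np.float64(-0.0303), np.float64(-0.0)]]
[[np.float64(0.0), np.float64(0.0), np.float64(-0.013)], [np.float64(-0.0235), np.float64(-0.0306), np.float64(-0.0)]]
[[np.float64(0.0), np.float64(0.0), np.float64(-0.013)], [np.float64(-0.0231), np.float64(-0.0309), np.float64(-0.0)]]
[[np.float64(0.0), np.float64(0.0), np.float64(-0.013)], [np.float64(-0.0227), np.float64(-0.0312), np.float64(-0.0)]]
[[np.float64(0.0), np.float64(0.0), np.float64(-0.013)], [np.float64(-0.0223), np.float64(-0.0315), np.float64(-0.0)]]
[[np.float64(0.0), np.float64(0.0), np.float64(-0.013)], [np.float64(-0.0219), np.float64(-0.0318), np.float64(-0.0)]]
```

Emit:
apply_moves --targets '[[[0,0,0],[0,0,-0.039],0],[[0,0,0],[0,0,-0.039],0],[[0,0,0],[0,0,-0.039],0],[[0,0,-0.013],[-0.0268,-0.0277,0],0],[[0,0,-0.013],[-0.0265,-0.028,0],0],[[0,0,-0.013],[-0.0261,-0.0284,0],0],[[0,0,-0.013],[-0.0258,-0.0287,0],0],[[0,0,-0.013],[-0.0254,-0.029,0],0],[[0,0,-0.013],[-0.025,-0.0293,0],0],[[0,0,-0.013],[-0.0246,-0.0297,0],0]]'

```text
t: 0.93
tool_pos: [338.3, 255.4, 330.6]
eef_rot: [-180.0, -0.0, 158.8]
force: [1.2, 0.8, -0.9]
width: 0.299
grasp_force: 0.0
```

Emit:
apply_moves --targets '[[[0,0,-0.013],[-0.0242,-0.03,0],0],[[0,0,-0.013],[-0.0239,-0.0303,0],0],[[0,0,-0.013],[-0.0235,-0.0306,0],0],[[0,0,-0.013],[-0.0231,-0.0309,0],0],[[0,0,-0.013],[-0.0227,-0.0312,0],0],[[0,0,-0.013],[-0.0223,-0.0315,0],0],[[0,0,-0.013],[-0.0219,-0.0318,0],0],[[0,0,0],[0,0,0],0],[[0,0,0],[0,0,0],0]]'

```text
t: 1.68
tool_pos: [420.6, -1.6, 330.4]
eef_rot: [180.0, -0.1, 163.6]
force: [-0.2, 0.2, -0.5]
width: 0.005
grasp_force: 0.0
```

Run:
```python
from h import *
a=cur(); print(a[0],a[1].as_euler('xyz',degrees=True))
s45=np.sqrt(.5)
b=pose(-93.4-150*s45,0,106+150*s45,45); print(b[0]); rows(a,b)
```

```text
[420.55201825  -1.59811408 330.36899523] [ 1.79999256e+02 -8.37095269e-02  1.63636356e+02]
[421.6540432  -53.85075525 212.06601718]
[[np.float64(-0.0), np.float64(-0.112), np.float64(-0.0)], [np.float64(-0.0023), np.float64(-0.0071), np.float64(0.0169)]]
[[np.float64(-0.0), np.float64(-0.112), np.float64(-0.0)], [np.float64(-0.0004), np.float64(-0.0071), np.float64(0.017)]]
[[np.float64(-0.0), np.float64(-0.112), np.float64(-0.0)], [np.float64(0.0016), np.float64(-0.0071), np.float64(0.017)]]
[[np.float64(-0.0), np.float64(-0.112), np.float64(-0.0)], [np.float64(0.0034), np.float64(-0.0071), np.float64(0.0167)]]
[[np.float64(-0.0), np.float64(-0.112), np.float64(-0.0)], [np.float64(0.0053), np.float64(-0.0071), np.float64(0.0162)]]
[[np.float64(-0.0), np.float64(-0.112), np.float64(-0.0)], [np.float64(0.0071), np.float64(-0.0071), np.float64(0.0155)]]
[[np.float64(-0.0), np.float64(-0.112), np.float64(-0.0)], [np.float64(0.0088), np.float64(-0.0071), np.float64(0.0146)]]
```

Emit:
apply_moves --targets '[[[0,-0.112,0],[-0.0023,-0.0071,0.0169],0],[[0,-0.112,0],[-0.0004,-0.0071,0.017],0],[[0,-0.112,0],[0.0016,-0.0071,0.017],0],[[0,-0.112,0],[0.0034,-0.0071,0.0167],0],[[0,-0.112,0],[0.0053,-0.0071,0.0162],0],[[0,-0.112,0],[0.0071,-0.0071,0.0155],0],[[0,-0.112,0],[0.0088,-0.0071,0.0146],0],[[0,0,0],[0,0,0],0],[[0,0,0],[0,0,0],0]]'

```text
t: 2.43
tool_pos: [422.4, -53.4, 223.8]
eef_rot: [-179.1, 41.3, 163.7]
force: [-0.3, -0.1, 0.6]
width: 0.003
grasp_force: 0.0
```

```bash
python3 - <<'E'
from h import *
a=cur(); print(a[0],a[1].as_euler('xyz',degrees=True), a[1].as_matrix()); print(pose(0,0,0,45)[1].as_matrix())
rows(a,pose(-93.4,0,106,45),5)
print('push, contact at phi=160, then phi to 78')
# handle elevation, tool tilt; tip = H-(24)n+25z
def P(phi,al):
    p,t=np.radians(phi),np.radians(al)
    n=np.array([np.cos(t),np.sin(t)]); z=np.array([np.sin(t),-np.cos(t)])
    q=np.array([70+160*np.cos(p),100+160*np.sin(p)])-24*n+25*z
    return pose(q[0],0,q[1],al)
prev=pose(-93.4,0,106,45)
rows(prev,P(160,45),3); prev=P(160,45)
for k in range(1,28):
    q=P(160-3*k,45-1.2*k); rows(prev,q,1); prev=q
E
python3 - <<'E'
import sys; sys.path.insert(0,'.')
E
```

```text
[422.42385174 -53.39714239 223.83197142] [-179.07031582   41.27302505  163.72615604] [[-0.72146167  0.29046581  0.62858784]
 [ 0.21061269  0.95680767 -0.20040306]
 [-0.6596479  -0.01219455 -0.75147584]]
[[-6.79030177e-01  2.78991106e-01  6.79030177e-01]
 [ 1.97276503e-01  9.60293686e-01 -1.97276503e-01]
 [-7.07106781e-01  1.11022302e-16 -7.07106781e-01]]
[[np.float64(-0.003), np.float64(-0.013), np.float64(-0.0)], [np.float64(-0.0003), np.float64(0.0004), np.float64(0.0316)]]
[[np.float64(-0.003), np.float64(-0.013), np.float64(-0.0)], [np.float64(0.0001), np.float64(0.0003), np.float64(0.0316)]]
[[np.float64(-0.003), np.float64(-0.013), np.float64(-0.0)], [np.float64(0.0005), np.float64(0.0002), np.float64(0.0316)]]
[[np.float64(-0.003), np.float64(-0.013), np.float64(-0.0)], [np.float64(0.0009), np.float64(0.0001), np.float64(0.0316)]]
[[np.float64(-0.003), np.float64(-0.013), np.float64(-0.0)], [np.float64(0.0013), np.float64(-0.0), np.float64(0.0316)]]
push, contact at phi=160, then phi to 78
[[np.float64(0.0), np.float64(0.0), np.float64(0.0)], [np.float64(-0.0066), np.float64(0
[... 2727 characters left out ...]
np.float64(0.0), np.float64(0.021), np.float64(0.0)], [np.float64(-0.0076), np.float64(-0.0), np.float64(0.0016)]]
[[np.float64(0.0), np.float64(0.021), np.float64(0.0)], [np.float64(-0.0075), np.float64(0.0), np.float64(0.0018)]]
[[np.float64(0.0), np.float64(0.021), np.float64(0.0)], [np.float64(-0.0075), np.float64(-0.0), np.float64(0.0021)]]
[[np.float64(0.0), np.float64(0.021), np.float64(-0.0)], [np.float64(-0.0074), np.float64(0.0), np.float64(0.0023)]]
[[np.float64(0.0), np.float64(0.021), np.float64(0.0)], [np.float64(-0.0073), np.float64(-0.0), np.float64(0.0026)]]
[[np.float64(-0.0), np.float64(0.021), np.float64(-0.0)], [np.float64(-0.0072), np.float64(-0.0), np.float64(0.0028)]]
```

Emit:
apply_moves --targets '[[[-0.003,-0.013,0],[-0.0003,0.0004,0.0316],0],[[-0.003,-0.013,0],[0.0001,0.0003,0.0316],0],[[-0.003,-0.013,0],[0.0005,0.0002,0.0316],0],[[-0.003,-0.013,0],[0.0009,0.0001,0.0316],0],[[-0.003,-0.013,0],[0.0013,0,0.0316],0],[[0,0,0],[0,0,0],0],[[0,0,0],[0,0,0],0]]'

```text
t: 3.02
tool_pos: [504.6, -85.4, 166.8]
eef_rot: [-179.2, 42.6, 163.5]
force: [-0.9, -0.1, 0.1]
width: 0.004
grasp_force: 0.0
```

Run:
```python
from h import *
a=cur(); print(a[0],a[1].as_euler('xyz',degrees=True),arm.get_state()['joint_positions'],arm.get_state()['force'])
b=pose(-93.4,0,106,45); print(b[0]); rows(a,b)
snap('scene','s1'); p=cv2.imread('pics/s1.png')[120:300,130:330]; cv2.imwrite('pics/s1c.png',cv2.resize(p,None,fx=3,fy=3,interpolation=2))
```

```text
[504.58097234 -85.39576841 166.81762925] [-179.20994036   42.59544165  163.45147936] [ -5.51292939   1.68453003 134.4173033  -76.76446974   8.45202223
  -5.19019002] [-0.89464766 -0.0703248   0.09216674]
[523.50856976 -83.4422307  106.        ]
[[np.float64(-0.009), np.float64(-0.021), np.float64(-0.002)], [np.float64(0.0141), np.float64(0.004), np.float64(0.0283)]]
[[np.float64(-0.009), np.float64(-0.021), np.float64(-0.002)], [np.float64(0.0147), np.float64(0.0038), np.float64(0.028)]]
```

View pics/s1c.png

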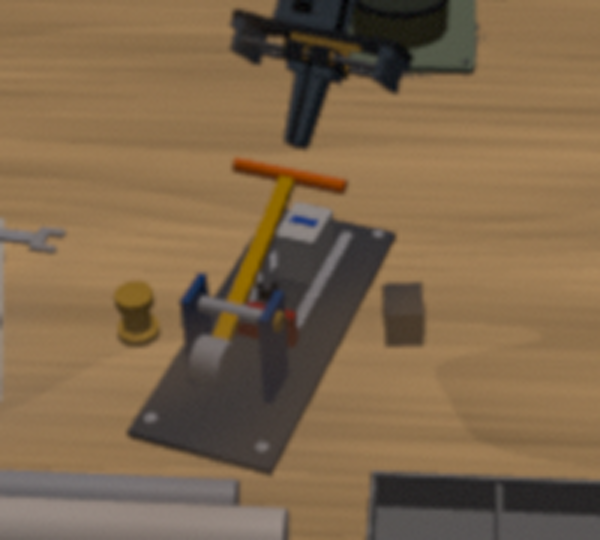

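The arm is in front of the handle at crop pixel (290,178), with the fingertip at (297,143) and nothing touched. At 45° tilt the wrist is at its singularity (joint 4 at its limit), so I'll use 30°.

Run:
```python
from h import *
a=cur(); b=pose(-150,0,200,30); rows(a,b,6)
print(b[0]);rows(b,pose(-100,0,103,30),4)
```

```text
[[np.float64(-0.003), np.float64(0.037), np.float64(-0.001)], [np.float64(0.0009), np.float64(0.001), np.float64(-0.0084)]]
[[np.float64(-0.003), np.float64(0.037), np.float64(-0.001)], [np.float64(0.0012), np.float64(0.0011), np.float64(-0.0083)]]
[[np.float64(-0.003), np.float64(0.037), np.float64(-0.001)], [np.float64(0.0015), np.float64(0.0011), np.float64(-0.0083)]]
[[np.float64(-0.003), np.float64(0.037), np.float64(-0.001)], [np.float64(0.0018), np.float64(0.0011), np.float64(-0.0082)]]
[[np.float64(-0.003), np.float64(0.037), np.float64(-0.001)], [np.float64(0.0021), np.float64(0.0011), np.float64(-0.0081)]]
[[np.float64(-0.003), np.float64(0.037), np.float64(-0.001)], [np.float64(0.0024), np.float64(0.0012), np.float64(-0.0081)]]
[469.15594715 -67.65133409 200.        ]
[[np.float64(0.0), np.float64(0.0), np.float64(0.0)], [np.float64(0.0013), np.float64(-0.0), np.float64(0.0273)]]
[[np.float64(0.0), np.float64(0.0), np.float64(0.0)], [np.float64(0.0013), np.float64(-0.0), np.float64(0.0273)]]
[[np.float64(0.0), np.float64(0.0), np.float64(0.0)], [np.float64(0.0013), np.float64(-0.0), np.float64(0.0273)]]
[[np.float64(0.0), np.float64(0.0), np.float64(0.0)], [np.float64(0.0013), np.float64(-0.0), np.float64(0.0273)]]
```

Emit:
apply_moves --targets '[[[-0.003,0.037,-0.001],[0.0009,0.001,-0.0084],0],[[-0.003,0.037,-0.001],[0.0012,0.0011,-0.0083],0],[[-0.003,0.037,-0.001],[0.0015,0.0011,-0.0083],0],[[-0.003,0.037,-0.001],[0.0018,0.0011,-0.0082],0],[[-0.003,0.037,-0.001],[0.0021,0.0011,-0.0081],0],[[-0.003,0.037,-0.001],[0.0024,0.0012,-0.0081],0],[[0,0,0],[0,0,0],0],[[0,0,0],[0,0,0],0]]'

```text
t: 3.73
tool_pos: [477.7, -78.0, 189.3]
eef_rot: [-179.0, 34.3, 163.5]
force: [0.9, -0.2, -0.3]
width: 0.003
grasp_force: 0.0
```

Run:
```python
from h import *
a=cur(); print(a[0],a[1].as_euler('xyz',degrees=True),arm.get_state()['joint_positions'])
rows(a,pose(-150,0,200,30)); print()
rows(a,pose(-100,0,103,30),5)
```

```text
[477.74502155 -77.96241497 189.26418954] [-178.95758032   34.28272815  163.47526312] [ -5.72434626  -2.35649002 128.27496043 -19.60235117  21.58201584
 -62.70079181]
[[np.float64(-0.021), np.float64(0.075), np.float64(-0.005)], [np.float64(0.0032), np.float64(0.0072), np.float64(-0.0153)]]

[[np.float64(-0.004), np.float64(0.015), np.float64(-0.001)], [np.float64(0.0033), np.float64(0.0019), np.float64(0.0186)]]
[[np.float64(-0.004), np.float64(0.015), np.float64(-0.001)], [np.float64(0.003), np.float64(0.0018), np.float64(0.0187)]]
[[np.float64(-0.004), np.float64(0.015), np.float64(-0.001)], [np.float64(0.0027), np.float64(0.0017), np.float64(0.0187)]]
[[np.float64(-0.004), np.float64(0.015), np.float64(-0.001)], [np.float64(0.0025), np.float64(0.0017), np.float64(0.0188)]]
[[np.float64(-0.004), np.float64(0.015), np.float64(-0.001)], [np.float64(0.0022), np.float64(0.0016), np.float64(0.0188)]]
```

Emit:
apply_moves --targets '[[[-0.01,0.04,-0.002],[0.0016,0.0036,-0.0075],0],[[-0.011,0.035,-0.003],[0.0016,0.0036,-0.0075],0],[[0,0,0],[0.0013,0,0.0273],0],[[0,0,0],[0.0013,0,0.0273],0],[[0,0,0],[0.0013,0,0.0273],0],[[0,0,0],[0.0013,0,0.0273],0],[[0,0,0],[0,0,0],0],[[0,0,0],[0,0,0],0]]'

```text
t: 4.4
tool_pos: [515.6, -81.9, 99.5]
eef_rot: [-179.9, 29.6, 163.8]
force: [-0.1, -1.2, 0.7]
width: 0.005
grasp_force: 0.0
```

Run:
```python
from h import *
a=cur(); print(a[0],a[1].as_euler('xyz',degrees=True),arm.get_state()['joint_positions'],arm.get_state()['force'])
b=pose(-100,0,103,30);print(b[0],b[1].as_euler('xyz',degrees=True)); rows(a,b); print()
def P(phi,al,s=35):
    p,t=np.radians(phi),np.radians(al)
    n=np.array([np.cos(t),np.sin(t)]); z=np.array([np.sin(t),-np.cos(t)])
    q=np.array([70+160*np.cos(p),100+160*np.sin(p)])-24*n+s*z
    return pose(q[0],0,q[1],al)
prev=P(160,30); rows(b,prev,3); print()
for k in range(1,29):
    q=P(160-3*k,30-.6*k); rows(prev,q,1); prev=q
```

```text
[515.63869589 -81.92743076  99.45495061] [-179.89029187   29.55535234  163.82443   ] [ -7.47000257  10.12589721 128.91812786 -20.738355    12.48508654
 -62.12360539] [-0.10307713 -1.16595622  0.65773774]
[517.17063143 -81.6008894  103.        ] [180.   30.  163.8]
[[np.float64(-0.002), np.float64(-0.008), np.float64(0.0)], [np.float64(-0.0029), np.float64(0.0007), np.float64(-0.0024)]]

[[np.float64(0.0), np.float64(0.0), np.float64(0.0)], [np.float64(-0.0063), np.float64(-0.0), np.float64(0.0)]]
[[np.float64(0.0), np.float64(0.0), np.float64(0.0)], [np.float64(-0.0063), np.float64(-0.0), np.float64(0.0)]]
[[np.float64(0.0), np.float64(0.0), np.float64(0.0)], [np.float64(-0.0063), np.float64(-0.0), np.float64(0.0)]]

[[np.float64(-0.0), np.float64(0.01), np.float64(-0.0)], [np.float64(-0.0062), np.float64(0.0), np.float64(-0.0055)]]
[[np.float64(0.0), np.float64(0.01), np.float64(0.0)], [np.float64(-0.0064), np.float64(-0.0), np.float64(-0.0052)]]
[[np.float64(0.0), np.float64(0.01), np.float64(0.0)], [np.float64(-0.0066), np.float64(-0.0), np.float64(-0.0049)]]
[[np.float64(0.0), np
[... 2180 characters left out ...]
15)]]
[[np.float64(0.0), np.float64(0.01), np.float64(0.0)], [np.float64(-0.0078), np.float64(-0.0), np.float64(0.0018)]]
[[np.float64(-0.0), np.float64(0.01), np.float64(0.0)], [np.float64(-0.0077), np.float64(0.0), np.float64(0.0022)]]
[[np.float64(0.0), np.float64(0.01), np.float64(0.0)], [np.float64(-0.0076), np.float64(-0.0), np.float64(0.0025)]]
[[np.float64(0.0), np.float64(0.01), np.float64(0.0)], [np.float64(-0.0074), np.float64(-0.0), np.float64(0.0028)]]
[[np.float64(0.0), np.float64(0.01), np.float64(0.0)], [np.float64(-0.0073), np.float64(0.0), np.float64(0.0031)]]
[[np.float64(0.0), np.float64(0.01), np.float64(0.0)], [np.float64(-0.0071), np.float64(-0.0), np.float64(0.0035)]]
```

Emit:
apply_moves --targets '[[[0,0,0],[-0.0064,0,-0.001],0],[[0,0,0],[-0.0064,0,-0.001],0],[[0,0,0],[-0.0064,0,0],0],[[0,0,0],[-0.002,0,0],0],[[0,0.01,0],[-0.0062,0,-0.0055],0],[[0,0.01,0],[-0.0064,0,-0.0052],0],[[0,0.01,0],[-0.0066,0,-0.0049],0],[[0,0.01,0],[-0.0068,0,-0.0046],0]]'

```text
t: 5.07
tool_pos: [541.8, -89.8, 142.6]
eef_rot: [-179.9, 27.0, 163.8]
force: [-9.0, 3.0, 2.5]
width: 0.004
grasp_force: 3.9
```

Run:
```python
from h import *
snap('scene','s2'); p=cv2.imread('pics/s2.png')[120:300,130:330]; cv2.imwrite('pics/s2c.png',cv2.resize(p,None,fx=3,fy=3,interpolation=2))
print(arm.get_state()['force'],arm.get_state()['joint_positions'])
```

```text
[-4.19172729  0.7644188   2.10057236] [ -8.3941578    8.83091019 120.13219209  -8.95459439  24.14246507
 -74.84399967]
```

View pics/s2c.png

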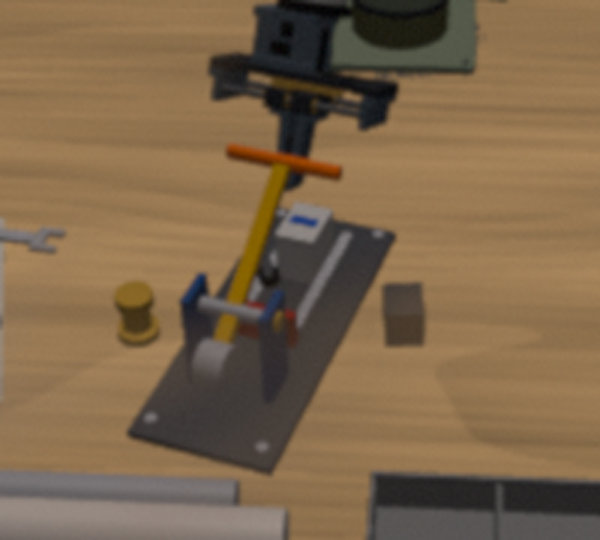

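The handle (crop pixel 285,160) is rising, with the finger behind and beneath it and its tip at (292,185). Contact force is small, so I'll continue along the arc.

Emit:
apply_moves --targets '[[[0,0.01,0],[-0.007,0,-0.0043],0],[[0,0.01,0],[-0.0071,0,-0.004],0],[[0,0.01,0],[-0.0073,0,-0.0037],0],[[0,0.01,0],[-0.0074,0,-0.0034],0],[[0,0.01,0],[-0.0075,0,-0.003],0],[[0,0.01,0],[-0.0076,0,-0.0027],0],[[0,0.01,0],[-0.0077,0,-0.0024],0],[[0,0.01,0],[-0.0078,0,-0.002],0],[[0,0.01,0],[-0.0079,0,-0.0017],0],[[0,0.01,0],[-0.0079,0,-0.0013],0]]'

```text
t: 5.95
tool_pos: [598.8, -105.9, 202.1]
eef_rot: [-180.0, 21.7, 163.8]
force: [-1.9, 0.7, -0.1]
width: 0.007
grasp_force: 0.9
```

Emit:
apply_moves --targets '[[[0,0.01,0],[-0.008,0,-0.001],0],[[0,0.01,0],[-0.008,0,-0.0006],0],[[0,0.01,0],[-0.008,0,-0.0003],0],[[0,0.01,0],[-0.008,0,0.0001],0],[[0,0.01,0],[-0.008,0,0.0004],0],[[0,0.01,0],[-0.0079,0,0.0008],0]]'

```text
t: 6.45
tool_pos: [642.2, -118.4, 219.6]
eef_rot: [-180.0, 18.3, 163.8]
force: [-1.9, 0.1, 0.8]
width: 0.009
grasp_force: 0.6
```

Run:
```python
from h import *
a=cur();q=a[0][:2]-O;c,s=np.cos(np.radians(YAW)),np.sin(np.radians(YAW))
print('tip in fixture',c*q[0]+s*q[1],-s*q[0]+c*q[1],a[0][2],arm.get_state()['force'])
snap('scene','s3'); p=cv2.imread('pics/s3.png')[100:280,130:330]; cv2.imwrite('pics/s3c.png',cv2.resize(p,None,fx=3,fy=3,interpolation=2))
```

```text
tip in fixture 30.344313730250533 -0.4459575057943468 219.57001625239332 [-1.92586413  0.09937598  0.81641049]
```

View pics/s3c.png

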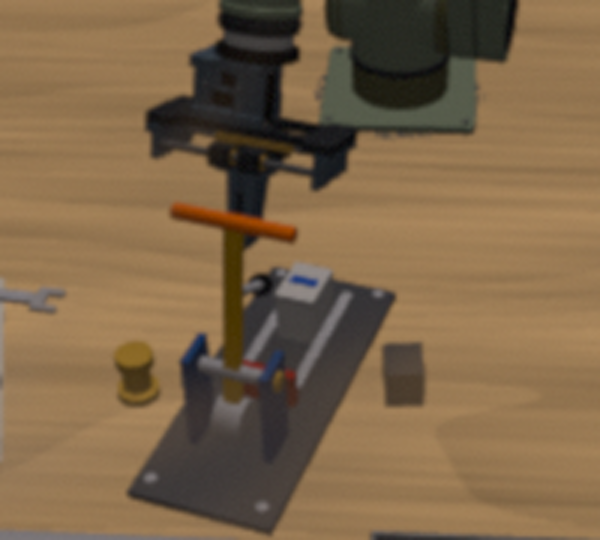

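The arm is close to upright: the handle is at (233,222) and the finger is still behind it. I'll push it over the balance point.

Emit:
apply_moves --targets '[[[0,0.01,0],[-0.0079,0,0.0011],0],[[0,0.01,0],[-0.0078,0,0.0015],0],[[0,0.01,0],[-0.0078,0,0.0018],0],[[0,0.01,0],[-0.0077,0,0.0022],0],[[0,0.01,0],[-0.0076,0,0.0025],0],[[0,0.01,0],[-0.0074,0,0.0028],0],[[0,0.01,0],[-0.0073,0,0.0031],0],[[0,0.01,0],[-0.0071,0,0.0035],0],[[0,0,0],[0,0,0],0],[[0,0,0],[0,0,0],0]]'

```text
t: 7.33
tool_pos: [702.9, -136.2, 217.7]
eef_rot: [-180.0, 13.8, 163.8]
force: [-0.8, -0.1, 0.7]
width: 0.006
grasp_force: 0.0
```

Emit:
apply_moves --targets '[[[0,0,0],[0,0,0],0],[[0,0,0],[0,0,0],0],[[0,0,0],[0,0,0],0],[[0,0,0],[0,0,0],0],[[0,0,0],[0,0,0],0],[[0,0,0],[0,0,0],0],[[0,0,0],[0,0,0],0],[[0,0,0],[0,0,0],0],[[0,0,0],[0,0,0],0],[[0,0,0],[0,0,0],0]]'

```text
t: 8.17
tool_pos: [703.2, -136.4, 217.4]
eef_rot: [-180.0, 13.7, 163.8]
force: [0.6, 0.0, -0.9]
width: 0.004
grasp_force: 0.0
```

Run:
```python
from h import *
a=cur();q=a[0][:2]-O;c,s=np.cos(np.radians(YAW)),np.sin(np.radians(YAW))
print('tip in fixture',c*q[0]+s*q[1],-s*q[0]+c*q[1],a[0][2],arm.get_state()['force'])
snap('scene','s4'); p=cv2.imread('pics/s4.png')[100:280,130:330]; cv2.imwrite('pics/s4c.png',cv2.resize(p,None,fx=3,fy=3,interpolation=2))
```

```text
tip in fixture 93.94664882724643 -0.7331051742326444 217.399211712114 [ 0.60602182  0.02871127 -0.89772217]
```

View pics/s4c.png

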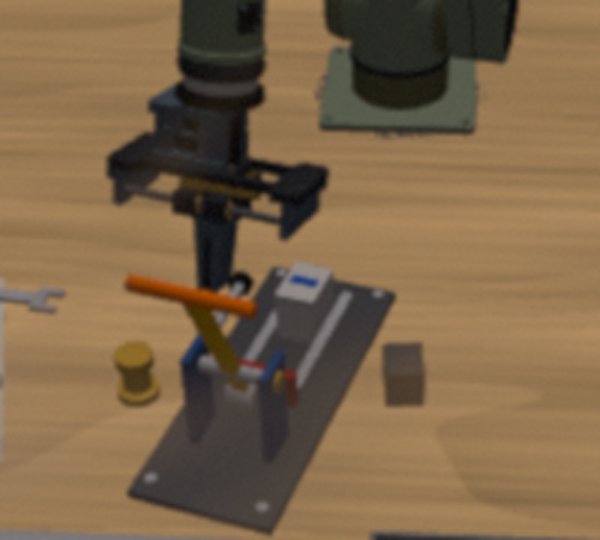

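The arm has gone over onto its far rest (handle at 190,295) and the finger is free of it. Next I'll go up, back, and down behind the block.

Run:
```python
from h import *
a=cur();b=(a[0]+[0,0,75],a[1]); rows(a,b); print()
c=pose(-190,0,260,0); rows(b,c,10); print()
d=pose(-190,0,30,0); rows(c,d,7)
```

```text
[[np.float64(0.0), np.float64(0.0), np.float64(0.0)], [np.float64(-0.0089), np.float64(-0.0), np.float64(-0.0364)]]
[[np.float64(0.0), np.float64(0.0), np.float64(0.0)], [np.float64(-0.0089), np.float64(-0.0), np.float64(-0.0364)]]

[[np.float64(-0.0), np.float64(0.024), np.float64(-0.0)], [np.float64(0.0284), np.float64(0.0001), np.float64(-0.0036)]]
[[np.float64(-0.0), np.float64(0.024), np.float64(-0.0)], [np.float64(0.0284), np.float64(0.0001), np.float64(-0.0029)]]
[[np.float64(-0.0), np.float64(0.024), np.float64(-0.0)], [np.float64(0.0285), np.float64(0.0001), np.float64(-0.0022)]]
[[np.float64(-0.0), np.float64(0.024), np.float64(-0.0)], [np.float64(0.0285), np.float64(0.0001), np.float64(-0.0016)]]
[[np.float64(-0.0), np.float64(0.024), np.float64(-0.0)], [np.float64(0.0286), np.float64(0.0001), np.float64(-0.0009)]]
[[np.float64(-0.0), np.float64(0.024), np.float64(-0.0)], [np.float64(0.0286), np.float64(0.0001), np.float64(-0.0002)]]
[[np.float64(-0.0), np.float64(0.024), np.float64(-0.0)], [np.float64(0.0286), np.float64(0.0001), np.float64(0.0005)]]
[[np.float64(-0.0), n
[... 423 characters left out ...]
(-0.0), np.float64(0.0329)]]
[[np.float64(0.0), np.float64(0.0), np.float64(0.0)], [np.float64(-0.0), np.float64(-0.0), np.float64(0.0329)]]
[[np.float64(0.0), np.float64(0.0), np.float64(0.0)], [np.float64(-0.0), np.float64(-0.0), np.float64(0.0329)]]
[[np.float64(0.0), np.float64(0.0), np.float64(0.0)], [np.float64(-0.0), np.float64(-0.0), np.float64(0.0329)]]
[[np.float64(0.0), np.float64(0.0), np.float64(0.0)], [np.float64(-0.0), np.float64(-0.0), np.float64(0.0329)]]
[[np.float64(0.0), np.float64(0.0), np.float64(0.0)], [np.float64(-0.0), np.float64(-0.0), np.float64(0.0329)]]
[[np.float64(0.0), np.float64(0.0), np.float64(0.0)], [np.float64(-0.0), np.float64(-0.0), np.float64(0.0329)]]
```

Emit:
apply_moves --targets '[[[0,0,0],[-0.0089,0,-0.0364],0],[[0,0,0],[-0.0089,0,-0.0364],0]]'

```text
t: 8.38
tool_pos: [701.7, -136.1, 289.8]
eef_rot: [-179.9, 13.3, 163.8]
force: [1.2, -0.8, 1.1]
width: 0.006
grasp_force: 0.0
```

Emit:
apply_moves --targets '[[[0,0.024,0],[0.0284,0,-0.0036],0],[[0,0.024,0],[0.0284,0,-0.0029],0],[[0,0.024,0],[0.0285,0,-0.0022],0],[[0,0.024,0],[0.0285,0,-0.0016],0],[[0,0.024,0],[0.0286,0,-0.0009],0],[[0,0.024,0],[0.0286,0,-0.0002],0],[[0,0.024,0],[0.0286,0,0.0005],0],[[0,0.024,0],[0.0286,0,0.0012],0],[[0,0.024,0],[0.0285,0,0.0019],0],[[0,0.024,0],[0.0285,0,0.0026],0]]'

```text
t: 9.22
tool_pos: [429.2, -56.5, 260.0]
eef_rot: [-180.0, -0.0, 163.7]
force: [-0.9, -0.3, -0.5]
width: 0.003
grasp_force: 0.0
```

Emit:
apply_moves --targets '[[[0,0,0],[0,0,0.033],0],[[0,0,0],[0,0,0.033],0],[[0,0,0],[0,0,0.033],0],[[0,0,0],[0,0,0.033],0],[[0,0,0],[0,0,0],0],[[0,0,0],[0,0,0],0]]'

```text
t: 9.72
tool_pos: [429.7, -56.9, 127.5]
eef_rot: [-179.9, -0.2, 163.7]
force: [0.4, -0.1, 0.7]
width: 0.004
grasp_force: 0.0
```

Run:
```python
from h import *
a=cur();print(a[0],a[1].as_euler('xyz',degrees=True)); rows(a,pose(-190,0,30,0),4)
p,d=snap('top','t1')
p=cv2.imread('pics/t1.png')[110:250,240:360]; cv2.imwrite('pics/t1c.png',cv2.resize(p,None,fx=4,fy=4,interpolation=2))
```

```text
[429.71522157 -56.87223426 127.51165622] [-1.79937786e+02 -1.79342232e-01  1.63744588e+02]
[[np.float64(-0.0), np.float64(-0.001), np.float64(-0.0)], [np.float64(-0.0003), np.float64(0.0002), np.float64(0.0244)]]
[[np.float64(-0.0), np.float64(-0.001), np.float64(-0.0)], [np.float64(-0.0003), np.float64(0.0002), np.float64(0.0244)]]
[[np.float64(-0.0), np.float64(-0.001), np.float64(-0.0)], [np.float64(-0.0003), np.float64(0.0002), np.float64(0.0244)]]
[[np.float64(-0.0), np.float64(-0.001), np.float64(-0.0)], [np.float64(-0.0002), np.float64(0.0002), np.float64(0.0244)]]
```

View pics/t1c.png

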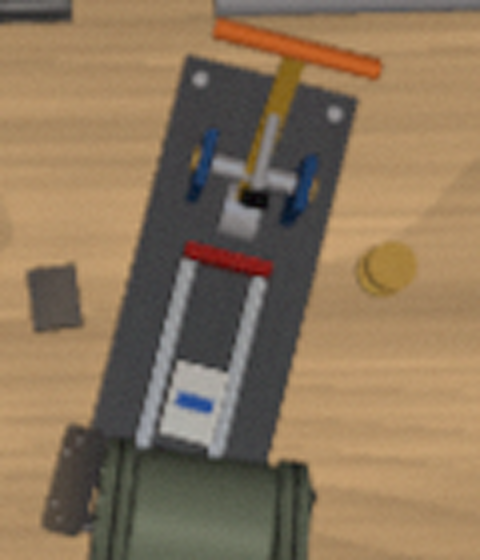

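The arm is raised, with its handle at (297,48). The channel is clear from the block (195,402) to the red stop (228,259), so I'll descend and push.

Emit:
apply_moves --targets '[[[0,0,0],[0,0,0.024],0],[[0,0,0],[0,0,0.024],0],[[0,0,0],[0,0,0.024],0],[[0,0,0],[0,0,0.024],0],[[0,0,0],[0,0,0],0],[[0,0,0],[-0.01,0,0],0],[[0,0,0],[-0.008,0,0],0],[[0,0,0],[-0.006,0,0],0],[[0,0,0],[-0.006,0,0],0],[[0,0,0],[-0.006,0,0],0]]'

```text
t: 10.6
tool_pos: [463.9, -66.9, 32.8]
eef_rot: [-180.0, -0.2, 163.7]
force: [-6.4, 2.1, 5.3]
width: 0.005
grasp_force: 3.4
```

Emit:
apply_moves --targets '[[[0,0,0],[-0.006,0,0],0],[[0,0,0],[-0.006,0,0],0],[[0,0,0],[-0.006,0,0],0],[[0,0,0],[-0.006,0,0],0],[[0,0,0],[-0.006,0,0],0],[[0,0,0],[-0.006,0,0],0],[[0,0,0],[-0.006,0,0],0],[[0,0,0],[-0.006,0,0],0],[[0,0,0],[-0.006,0,0],0],[[0,0,0],[-0.006,0,0],0]]'

```text
t: 11.43
tool_pos: [521.0, -83.5, 32.5]
eef_rot: [-179.9, -0.3, 163.7]
force: [-5.9, 1.7, 4.9]
width: 0.003
grasp_force: 3.0
```

```bash
cat > chk.py <<'E'
from h import *
import sys
a=cur();q=a[0][:2]-O;c,s=np.cos(np.radians(YAW)),np.sin(np.radians(YAW))
print('tip',c*q[0]+s*q[1],-s*q[0]+c*q[1],a[0][2],arm.get_state()['force'])
p,d=snap('top',sys.argv[1]); p=p.astype(int); vv,uu=np.mgrid[:384,:512]
mk=(p[...,2]>120)&(p[...,0]<110)&(uu>270)&(uu<315)&(vv>178)&(vv<225)
P=np.array([world('top',d,u,v) for v,u in zip(*np.nonzero(mk))])
if len(P): q=np.median(P,0)[:2]-O; print('stripe',len(P),np.median(P,0),c*q[0]+s*q[1],-s*q[0]+c*q[1])
E
python3 chk.py t2
```

```text
tip -95.81842414051961 -0.8035012769651821 32.49714373885862 [-5.92593496  1.6997096   4.88749027]
```

Emit:
apply_moves --targets '[[[0,0,0],[-0.004,0,0],0],[[0,0,0],[-0.004,0,0],0],[[0,0,0],[-0.003,0,0],0],[[0,0,0],[-0.002,0,0],0],[[0,0,0],[0,0,0],0]]'

```text
t: 11.9
tool_pos: [534.6, -87.5, 32.3]
eef_rot: [-180.0, -0.1, 163.7]
force: [-4.7, 1.4, 3.8]
width: 0.006
grasp_force: 2.1
```

Emit:
apply_moves --targets '[[[0,0,0],[-0.002,0,0],0],[[0,0,0],[-0.002,0,0],0]]'

```text
t: 12.07
tool_pos: [537.5, -88.3, 32.2]
eef_rot: [-180.0, -0.2, 163.7]
force: [-5.1, 2.1, 4.1]
width: 0.001
grasp_force: 3.0
```

Emit:
apply_moves --targets '[[[0,0,0],[-0.002,0,0],0]]'

```text
t: 12.15
tool_pos: [539.6, -88.9, 32.2]
eef_rot: [-180.0, -0.2, 163.7]
force: [-5.4, 1.9, 3.8]
width: 0.005
grasp_force: 3.0
```

Emit:
apply_moves --targets '[[[0,0,0],[-0.002,0,0],0],[[0,0,0],[0,0,0],0]]'

```text
t: 12.32
tool_pos: [541.1, -89.4, 32.1]
eef_rot: [-179.9, -0.2, 163.7]
force: [-7.6, 1.8, 4.9]
width: 0.005
grasp_force: 3.5
```

Emit:
apply_moves --targets '[[[0,0,0],[-0.002,0,0],0],[[0,0,0],[0,0,0],0]]'

```text
t: 12.48
tool_pos: [541.0, -89.4, 32.1]
eef_rot: [-179.9, -0.5, 163.7]
force: [-11.4, 3.6, 8.1]
width: 0.004
grasp_force: 5.7
```

```bash
python3 chk.py t3
python3 - <<'E'
from h import *
snap('scene','s5'); p=cv2.imread('pics/s5.png')[130:280,150:300]; cv2.imwrite('pics/s5c.png',cv2.resize(p,None,fx=4,fy=4,interpolation=2))
E
```

```text
tip -74.95122353369207 -0.8112841436511147 32.05201001865981 [-11.43355638   3.6344816    8.07361327]
```

View pics/s5c.png

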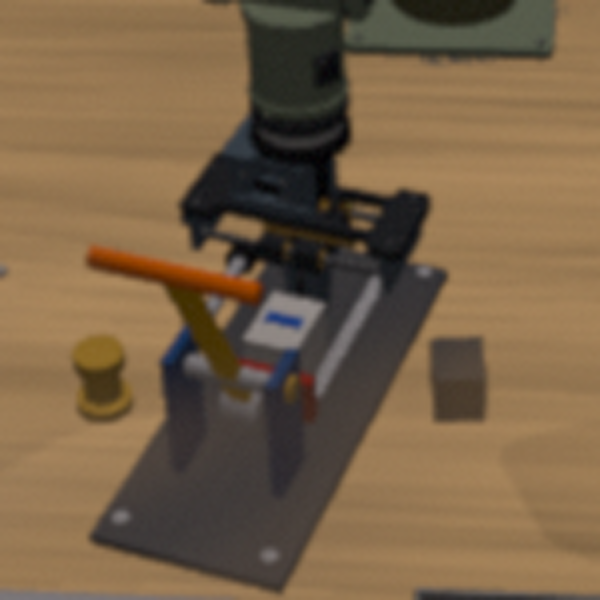

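The block (stripe at 283,320) is up against the stop: the tool stalls and the force doubles. I'll back off, retreat and check from above.

Emit:
apply_moves --targets '[[[0,0,0],[0.006,0,0],0],[[0,0,0],[0.015,0,0],0],[[0,0,0],[0.03,0,0],0],[[0,0,0],[0.04,0,0],0],[[0,0,0],[0.03,0,-0.025],0],[[0,0,0],[0,0,-0.04],0],[[0,0,0],[0,0,-0.04],0],[[0,0,0],[0,0,0],0],[[0,0,0],[0,0,0],0]]'

```text
t: 13.33
tool_pos: [431.4, -56.9, 139.8]
eef_rot: [180.0, 0.5, 163.8]
force: [-0.1, -0.2, -0.5]
width: 0.007
grasp_force: 0.0
```

```bash
python3 chk.py t4
python3 - <<'E'
import cv2
p=cv2.imread('pics/t4.png')[110:250,240:360]; cv2.imwrite('pics/t4c.png',cv2.resize(p,None,fx=4,fy=4,interpolation=2))
E
```

```text
tip -189.2139355845087 -0.1821074338703852 139.82761169091023 [-0.08791002 -0.23906104 -0.48520344]
stripe 30 [ 586.20901975 -103.14316634   69.77086298] -27.692767963689185 -1.425816204948994
```

View pics/t4c.png

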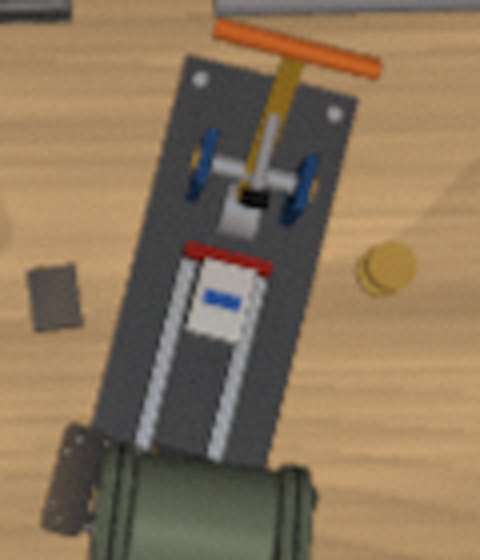

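The block (stripe at 221,299) sits flush against the red stop, the arm is still raised, the bystanders in view have not moved, and the robot is clear.

```bash
python3 -c "
from station import arm
print(arm.finish_job())"
```

```text
the job is handed in; nothing more can be done
None
```

I handed the job in after about 13 s of robot time: the hold-down arm stays raised on its far rest, the block rests against the red end stop, and the robot is clear; no verdict was returned.

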